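# Load a tin into the one-way storage lane

### The job

Put the tin away in the one-way storage lane: set it upright on the lane's open front apron, then push it along the lane through the sprung flap until it has pressed in the rubber buffer at the back a little, feeling for the buffer and never driving it hard. Take the hand out so that the flap swings fully shut behind the tin, and leave the tin standing inside. Do not move the jar, the mug or the cream pot.

Things in the scene. Friction and masses are not known exactly. Their poses are not given: they have to be found in the camera images.
- tin_mid (a point): Centre (half-way up) of the closed food tin, an upright cylinder 57 mm in diameter and 72 mm tall, about 0.18 kg, loose; its z axis is the tin's own axis. It starts standing on the worktop, to the left or to the right of the lane.
- lane: Fixed storage lane of plain aluminium sheet, open on top. Origin: on the worktop, in the middle of the gate; +x points into the lane, +y to its left wall, z up. Floor 4 mm thick, x = -107 to +193 mm. Flared guides from x = -43 to -22 mm, then parallel side walls 66 mm apart (clear), their tops 65 mm above the worktop, to x = +193 mm.
- apron (a point): Point on the floor (4 mm above the worktop) of the open front apron, at lane x = -72 mm, y = 0: room to stand the tin clear of the flap. The apron has no walls, is 100 mm wide and reaches from lane x = -107 to -37 mm. Axes as the lane's.
- back (a point): Point on the lane's floor at lane x = +102 mm, y = 0. At the back a fixed stop carries a sprung rubber buffer, 44 mm wide, 10 to 56 mm above the worktop. The stop is set differently each time: the tin meets the buffer with its centre anywhere from 9 mm before to 9 mm beyond this point. That place is not measured; it must be felt or seen. Axes as the lane's.
- flap (a joint): Angle (rad) of the grey flap at lane x = 0: leaf 66 mm long, 9 to 59 mm above the worktop, on an upright hinge at the left wall (lane y = +36 mm). 0 = shut; opens inward (+x) to 1.5; sprung shut (0.025 N m shut, 0.1 N m wide open). Push needed: up to 8-15 N as the tin's centre nears the gate, then 0-3 N. It can shut only with the tin's centre beyond x = +88 mm and no finger in its way.
- buffer (a joint): Travel (m) of the rubber buffer on the back stop: 0 = untouched, grows as the tin presses it in (along lane +x), stiffness 6 N per mm, springs back when let go. The tin counts as home once the buffer has been pressed in by 0.8 mm (about 5 N); pressed in by more than 3 mm (about 18 N) it is overdriven.
- jar: Bystander: glass jar with a yellow lid, 68 mm in diameter, 112 mm tall, upright on the worktop on the other side of the lane from the tin; origin at the centre of its underside.
- mug: Bystander: floral mug, 89 x 122 mm with its handle, 94 mm tall; origin at the centre of its underside.
- pot: Bystander: low cream pot, 62 mm in diameter, 35 mm tall; origin at the centre of its underside.
Not all that is in view belongs to the job. Leave any green, pink or purple look-alike of the part that bears tin_mid alone.

How it is judged (in metres and radians):
On the way, in this order (a step that is already met when the one before it is completed fails the run):
1. the upright tin, standing in the lane, pushes the flap open (value of joint flap above 0.7 rad and x of tin_mid in the frame of lane between -0.03 and 0.06 m and y of tin_mid in the frame of lane between -0.012 and 0.012 m and height (world z) of tin_mid between 0.034 and 0.048 m and angle between tin_mid's own z axis and vertical below 0.15 rad), for 0.1 s.
2. the tin presses the buffer in by at least 0.8 mm (value of joint buffer above 0.0008 m and x of tin_mid in the frame of lane above 0.088 m and y of tin_mid in the frame of lane between -0.012 and 0.012 m and height (world z) of tin_mid between 0.034 and 0.048 m and angle between tin_mid's own z axis and vertical below 0.15 rad), for 0.15 s.
At the end, for the whole second after the job is handed in: The tin stands upright (within 0.15 rad) and at rest in the lane behind the flap, its centre 88 to 115 mm past the gate and within 12 mm of the lane's middle; the flap is shut (under 0.06 rad) and the buffer has sprung back (under 0.8 mm) (value of joint flap below 0.06 rad and value of joint buffer below 0.0008 m and x of tin_mid in the frame of lane between 0.088 and 0.115 m and linear speed of tin below 0.01 m/s and y of tin_mid in the frame of lane between -0.012 and 0.012 m and height (world z) of tin_mid between 0.034 and 0.048 m and angle between tin_mid's own z axis and vertical below 0.15 rad); the robot touches nothing.
It fails at once if the buffer is overdriven (pressed in by more than 3 mm) (value of joint buffer above 0.003 m).
It fails at once if the tin is tipped by more than 0.5 rad (angle between tin_mid's own z axis and vertical above 0.5 rad).
It fails at once if the jar, the mug or the cream pot is moved by more than 20 mm (distance of any of jar, mug, pot from where it was at the start of the episode above 0.02 m).
It also fails if it takes over 67 s, if anything falls off the work surface, if the arm or the gripper's body presses on something with over 40 N, if the wrist force passes 120 N, or if a joint passes its speed limit or range.

### The arm

A 6-joint arm with a two-finger parallel gripper is mounted at the origin on a cart in front of the work surface, level with it; the furniture and walls round the work are solid. World frame = base frame: x ahead of the robot, y to its left, z up, the work surface at z = 0. Lengths are in mm, angles in degrees, forces in N, time in s.
With the tool pointing down it reaches from about 350 to 850 mm from the base axis. Payload 8.1 kg.
Tool frame: the origin (TCP) lies at the very end of the fingers, on their centre line; the grasp point (between the pads) lies behind it (robot.grasp_offset is the z of the grasp point in the tool frame, in mm); z points along the fingers, y is the line along which they close (so a half turn about z gives the same grasp; the last joint's range is limited). The gripper opens to 93 mm and grips with 3 to 60 N. Pads are 15 mm wide; open, the fingers measure 128 mm over their backs; the gripper's body (75 mm by 188 mm) begins 65 mm behind the grasp point.
Start: joints at [-76.57, 7.471, 85.268, -0, 87.261, -4.893], TCP at [188.646, -569.577, 218.635] pointing down, gripper open.
Joint ranges: [-169.43, 169.43], [-51.17, 129.36], [1.28, 143.12], [-76.62, 256.62], [0, 156.53], [-152.29, 152.29]. Speed limits (degrees/s): [136.94, 136.94, 159.86, 180, 180, 180].

### API

Orientations are given as [roll, pitch, yaw] about the fixed x, y, z axes, in that order (R = Rz(yaw) Ry(pitch) Rx(roll)).
In Python, from station import robot gives the robot as it stands.
- The arm moves only by the shell command python3 -m inch 'ROWS' [OPENING] [FORCE]. ROWS is JSON, one flat list of numbers, 4 for each row, row after row: the shift along the world's x, y, z in m, then the turn about the world's z in rad. A call has 1 to 5 rows; each row shifts and turns the commanded pose from where the row before left it; what a row does not reach is not made up. A row lasts 1/10 s, in which the tool goes at most 50 mm and 8.59 degrees, less where a joint would pass 70% of its speed; a pose out of reach is approached as far as the arm can. A call is refused whole if a number of a shift passes 0.05 or a number of a turn 0.15, either way. A call with a gripper value outside its range is refused whole. OPENING is the opening, from 0 (shut) to 1 (fully open), set as the call begins (- or left out, the last holds). The fingers move at their own pace and stop on an object; FORCE is the grip in N (left out, the last holds). Time passes only in rows, so rows that do not move let the fingers close. It gives the time, the measured TCP pose, the force, the opening and the grip force at its end, in the units of the state.
- robot.get_obs(): the state, without advancing time (a new reading comes with each control period).
- robot.snapshot(name): name is "side" or "top" or "wrist"; returns the picture (420x560x3 uint8, red, green, blue); there is no depth.
- robot.get_calibration(name): a dict with "fx", "fy", "cx", "cy" (pixels), "k1" (the pictures are not rectified: a ray, as slopes to the right and down, at radius r is drawn at 1 + k1 r^2 times it, then the intrinsics apply), "R" (3x3) and "t" (3): a world point X has camera coordinates R X + t. Camera axes: x right, y down, z forward; pixel columns grow to the right and rows downward; lengths in mm; the calibration is good to about 2 mm. A picture is of the moment at which its call begins: read the wrist's pose just before it. get_calibration takes no time and is no camera call; for the wrist camera it gives the pose at the moment of the call.
- robot.job_done(): hands the job in; it is judged then, once.
The state is a dict: "time_s": time; "qpos": joint angles; "joint_velocities": joint speeds; "joint_torque": joint torques, N m; "position": TCP position; "tcp_rot": TCP orientation; "force": force on the tool from outside, world axes, zero at the start; "ft_torque": the same for the moment, N m; "opening": finger opening in mm; "grip_force": force on a finger pad.
Only numpy, scipy, OpenCV 4.12 (cv2) and the standard library are available. Lean on these libraries where they do the work, as an engineer would, in place of code of your own. Each camera call takes 0.05 s, during which the arm holds its last target. There are 200 camera calls.

## Working session

There is one attempt and no reset: what is moved stays moved. The work goes in short steps, Python scripts to look and compute and a shell command to move; the robot and the scene stay as the last step left them, time stands still between calls to the robot, and variables do not carry over. Pictures are saved under pics/ and viewed, at most 10 in all, crops included, and the job is handed in when it is done.

```bash
mkdir -p pics; ls; cat > h.py <<'E'
import numpy as np, cv2
from station import robot
def ray(c,u,v):
    K=np.array([[c['fx'],0,c['cx']],[0,c['fy'],c['cy']],[0,0,1.]])
    x=(u-c['cx'])/c['fx'];y=(v-c['cy'])/c['fy'];a,b=x,y
    for _ in range(20):
        s=1+c['k1']*(a*a+b*b);a,b=x/s,y/s
    R=np.array(c['R']);t=np.array(c['t'])
    return -R.T@t, R.T@np.array([a,b,1.])
def onz(c,u,v,z):
    o,d=ray(c,u,v); return o+d*(z-o[2])/d[2]
def proj(c,X):
    p=np.array(c['R'])@np.array(X,float)+np.array(c['t']);a,b=p[0]/p[2],p[1]/p[2];s=1+c['k1']*(a*a+b*b)
    return c['fx']*a*s+c['cx'],c['fy']*b*s+c['cy']
def tri(c1,p1,c2,p2):
    o,d=ray(c1,*p1);q,e=ray(c2,*p2)
    s=np.linalg.lstsq(np.stack([d,-e],1),q-o,rcond=None)[0]
    return (o+d*s[0]+q+e*s[1])/2, np.linalg.norm(o+d*s[0]-q-e*s[1])
E
python3 - <<'E'
from h import *
for n in ("top","side"):
    im=robot.snapshot(n)[:,:,::-1]; cv2.imwrite(f"pics/{n}0.png",im)
    c=robot.get_calibration(n);print(n,ray(c,280,210))
print(robot.grasp_offset,robot.get_obs())
E
```

```text
pics
top (array([ 462.40026934,    9.84410505, 1084.88253932]), array([ 0.08546092,  0.01750106, -0.99637868]))
side (array([  14.62291194, 1040.88954022,  637.69919504]), array([ 0.40019397, -0.78899793, -0.46626093]))
-18.8 {'time_s': 0.1, 'qpos': array([-7.65692167e+01,  7.51023710e+00,  8.53236605e+01, -6.53526164e-04,
        8.72610477e+01, -4.89221594e+00]), 'joint_velocities': array([-0.1220266 , -0.11380604, -0.23884899,  0.00624409,  0.14654006,
       -0.01960643]), 'joint_torque': array([ 1.19637076e-03, -5.61346436e+01, -4.93091369e+01,  7.69920344e-02,
        2.92280753e-02, -5.47625348e-05]), 'position': array([ 188.52952819, -569.06826219,  217.69206414]), 'tcp_rot': array([-1.79905345e+02, -7.44673107e-03,  1.83230249e+01]), 'force': array([ 0.98521024,  0.74164496, -0.08098017]), 'ft_torque': array([-0.05173278, -0.00865373, -0.01082198]), 'grip_force': 0.0, 'opening': 93.22775582823289}
```

View pics/top0.png

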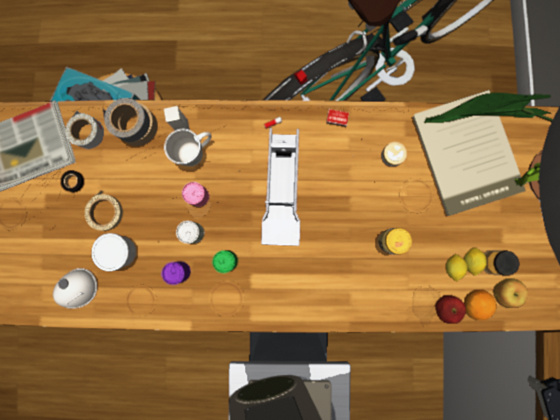

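View pics/side0.png

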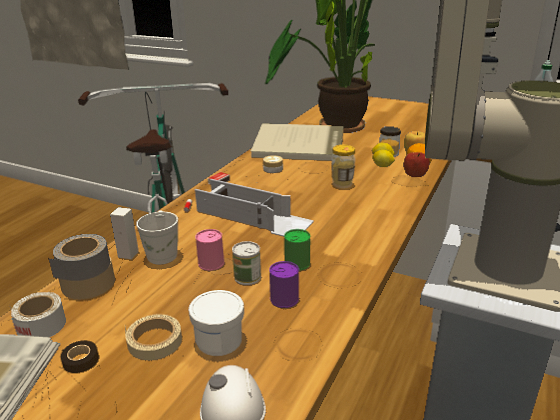

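The top view is looking down with world +x up. Cans that could be taken for the tin: the labelled grey/white one at top (189,232) / side (246,262), pink (194,194)/(210,250), green (224,261)/(297,248), purple (176,272)/(284,284) and the white tub (113,251). I choose the labelled one, since the others are coloured decoys or the wrong size. The lane runs from the apron at (281,240) up to (283,135). The jar is at (396,241), the mug at (185,148) and the pot at (395,153).

```bash
python3 - <<'E'
from h import *
t=cv2.imread("pics/top0.png");s=cv2.imread("pics/side0.png")
a=cv2.resize(t[125:250,165:305],None,fx=4,fy=4,interpolation=cv2.INTER_CUBIC)   # 500x560
b=cv2.resize(s[235:290,225:285],None,fx=4,fy=4,interpolation=cv2.INTER_CUBIC) # 220x240
o=np.zeros((500,800,3),np.uint8);o[:,:560]=a;o[:220,560:]=b
cv2.imwrite("pics/crop.png",o)
E
```

```text
(no output)
```

View pics/crop.png

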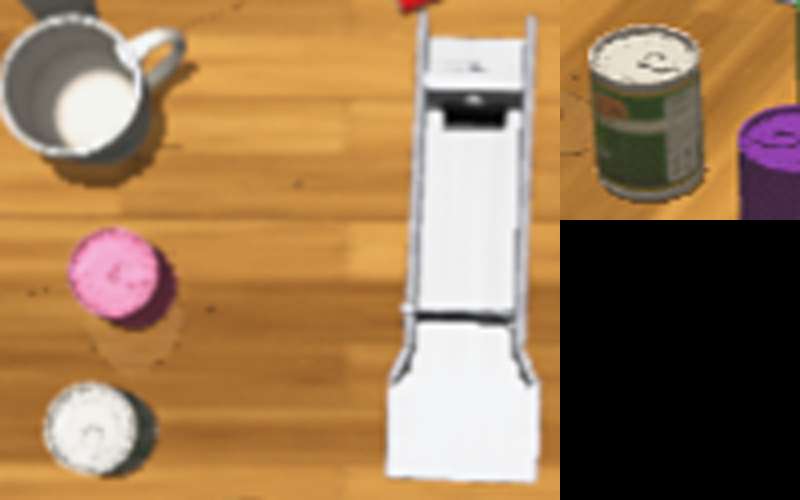

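The crop confirms it: labelled tin with a metal lid, upright, lid centre at top (187.8,232.0) and side (245.8,249.2). The apron's front corners are at top (261.8,244.3) and (299.3,245.3), and the flap at (268.8..293,203.8).

```bash
python3 - <<'E'
from h import *
T=robot.get_calibration("top");S=robot.get_calibration("side")
f=lambda x,y:(x/4+165,y/4+125)
X,e=tri(T,f(91,428),S,(245.8,249.2));print("tin lid",X,e)
A=onz(T,*f(387,477),4);B=onz(T,*f(537,481),4);C=onz(T,*f(390,383),4);D=onz(T,*f(539,383),4)
print("apron",A,B,C,D,np.linalg.norm(A-B))
# wall tops z=65, mid thickness
W=[onz(T,*f(*p),65) for p in((423,18),(412,310),(532,18),(519,310))];print(W)
m1=(W[0]+W[2])/2;m0=(W[1]+W[3])/2;d=m1-m0;print("axis yaw",np.degrees(np.arctan2(d[1],d[0])),m0,m1)
print("floor end-> gate", (A+B)/2+107*d/np.linalg.norm(d))
fl=[onz(T,*f(*p),59) for p in((415,314),(512,319))];print("flap",fl)
# check lane height: left wall far-top corner from two views
print(proj(S,W[0]),proj(S,W[1]),proj(S,W[2]),proj(T,[0,0,0]))
# lid circle by mask
im=robot.snapshot("top");hsv=cv2.cvtColor(im,cv2.COLOR_RGB2HSV);m=((hsv[:,:,1]<60)&(hsv[:,:,2]>120)).astype(np.uint8)
n,l,st,ce=cv2.connectedComponentsWithStats(m)
for i in range(1,n):
    if st[i,4]>100 and 150<ce[i][0]<310 and 120<ce[i][1]<260: print(st[i],ce[i])
E
```

```text
tin lid [491.77103654 259.67884577  66.80511052] 0.9735520170132872
apron [463.25440438  76.5511421    4.        ] [461.3920287  -23.24816416   4.        ] [525.90231893  75.33589357   4.        ] [526.69093415 -24.22116253   4.        ] 99.81668184074812
[array([758.00823419,  53.61666744,  65.        ]), array([568.69035219,  58.31275125,  65.        ]), array([758.58391791, -16.64493845,  65.        ]), array([569.22718693,  -9.3976095 ,  65.        ])]
axis yaw -1.8065123615312728 [568.95876956  24.45757088  65.        ] [758.29607605  18.48586449  65.        ]
floor end-> gate [569.27003579  23.27838192   4.        ]
flap [array([566.77164148,  56.65764714,  59.        ]), array([564.06353986,  -5.09279465,  59.        ])]
(np.float64(195.80791558150852), np.float64(187.787602800375)) (np.float64(259.4104801459593), np.float64(202.57337919478707)) (np.float64(210.6193779901974), np.float64(177.5774669396834)) (np.float64(289.18828952419045), np.float64(420.65510813989437))
[164 128  46  36 689] [187.06531205 146.98984035]
[ 261  128   39  118 3333] [281.41134113 193.83408341]
[176 221  23  22 402] [187.39054726 231.65422886]
```

```bash
for i in 1 2 3 4; do :; done
python3 -m inch '[0.015,0.0415,0,-0.0175,0.015,0.0415,0,-0.0175,0.015,0.0415,0,-0.0175,0.015,0.0415,0,-0.0175,0.015,0.0415,0,-0.0175]' 1
python3 -m inch '[0.015,0.0415,0,-0.0175,0.015,0.0415,0,-0.0175,0.015,0.0415,0,-0.0175,0.015,0.0415,0,-0.0175,0.015,0.0415,0,-0.0175]'
python3 -m inch '[0.015,0.0415,0,-0.0175,0.015,0.0415,0,-0.0175,0.015,0.0415,0,-0.0175,0.015,0.0415,0,-0.0175,0.015,0.0415,0,-0.0175]'
python3 -m inch '[0.012,0.0415,0,-0.0175,0.012,0.0415,0,-0.0175,0.012,0.0415,0,-0.0175,0.012,0.0415,0,-0.0175,0.012,0.0415,0,-0.0175]'
```

```text
time_s: 0.65
position: [263.8, -360.3, 218.2]
tcp_rot: [-180.0, -0.0, 13.2]
force: [0.3, -0.2, -0.3]
opening: 92.7
grip_force: 0.0
time_s: 1.15
position: [338.8, -152.9, 218.6]
tcp_rot: [180.0, -0.0, 8.2]
force: [0.3, 0.1, 0.4]
opening: 92.8
grip_force: 0.0
time_s: 1.65
position: [413.8, 54.9, 218.6]
tcp_rot: [180.0, -0.0, 3.3]
force: [0.4, -0.1, 0.3]
opening: 92.8
grip_force: 0.0
time_s: 2.15
position: [473.7, 262.3, 218.3]
tcp_rot: [180.0, 0.0, -1.8]
force: [0.9, -0.4, 0.9]
opening: 92.8
grip_force: 0.0
```

```bash
python3 - <<'E'
from h import *
import json
c=robot.get_calibration("wrist");im=robot.snapshot("wrist");cv2.imwrite("pics/w1.png",im[:,:,::-1])
np.save("w1.npy",c,allow_pickle=True)
print(ray(c,280,210),proj(c,[491,259,72]),proj(c,[569,23,4]))
E
```

```text
(array([541.4267327 , 260.24842201, 384.39945794]), array([-0.25471409,  0.02212566, -0.96689607])) (np.float64(287.41576319363577), np.float64(178.44969040673652)) (np.float64(488.8353954446294), np.float64(96.81078871111713))
```

View pics/w1.png

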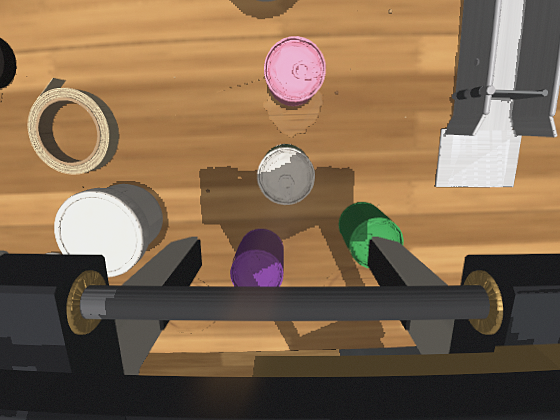

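The wrist view shows the tin lid centre at about (286.5,175), pink at (295,69), green at (370,235) and purple at (257,262). The apron's front corners are at (436,186) and (514,187).

```bash
python3 - <<'E'
from h import *
c=np.load("w1.npy",allow_pickle=True).item();T=robot.get_calibration("top")
im=cv2.imread("pics/w1.png");g=cv2.medianBlur(cv2.cvtColor(im,cv2.COLOR_BGR2HSV)[:,:,1],3)
m=(g<60).astype(np.uint8)[140:212,250:325]
n,l,st,ce=cv2.connectedComponentsWithStats(m);i=1+st[1:,4].argmax()
k=cv2.findContours((l==i).astype(np.uint8),0,2)[0][0];h=cv2.minEnclosingCircle(k);p=(h[0][0]+250,h[0][1]+140);print(p,h[1],st[i])
print("lid z72",onz(c,*p,72),"tri",tri(c,p,T,(187.6,231.8)))
print("apron corners",onz(c,436,186,4),onz(c,514,187,4))
S=robot.get_calibration("side");print(tri(c,p,S,(245.8,249.2)))
E
```

```text
(285.5, 174.06666564941406) 30.26979637145996 [   7    4   58   61 2670]
lid z72 [495.39803505 260.75365482  72.        ] tri (array([493.36760985, 261.14423552,  61.79843655]), np.float64(1.2837730035737496))
apron corners [465.55176067  77.88845068   4.        ] [461.64680753 -21.91451061   4.        ]
(array([493.11938983, 259.77965158,  66.0510305 ]), np.float64(3.401382242247295))
```

```bash

python3 -m inch '[0.01,-0.001,-0.04,0,0.01,-0.001,-0.04,0,0,0,-0.04,0,0,0,-0.04,0,0,0,-0.025,0]' 1
python3 -m inch '[0,0,-0.016,0,0,0,0,0,0,0,0,0]'
python3 -m inch '[0,0,0,0,0,0,0,0,0,0,0,0,0,0,0,0,0,0,0,0]' 0.5 15
python3 -m inch '[0,0,0,0,0,0,0,0,0,0,0,0,0,0,0,0,0,0,0,0]' 0.4 15
python3 - <<'E'
from h import *
im=robot.snapshot("wrist");cv2.imwrite("pics/w2.png",im[:,:,::-1])
E
```

```text
time_s: 2.7
position: [491.3, 257.4, 29.7]
tcp_rot: [179.9, 0.3, -1.7]
force: [0.3, 0.4, -0.5]
opening: 92.8
grip_force: 0.0
time_s: 3.0
position: [494.3, 258.7, 18.6]
tcp_rot: [-180.0, -0.0, -1.7]
force: [-0.6, 0.6, -0.2]
opening: 92.9
grip_force: 0.0
time_s: 3.5
position: [493.9, 258.7, 18.0]
tcp_rot: [-180.0, -0.0, -1.7]
force: [0.1, 2.3, 1.5]
opening: 57.5
grip_force: 0.8
time_s: 4.0
position: [493.9, 258.7, 18.0]
tcp_rot: [-180.0, -0.0, -1.7]
force: [-1.2, 1.1, 4.5]
opening: 56.9
grip_force: 15.0
```

View pics/w2.png

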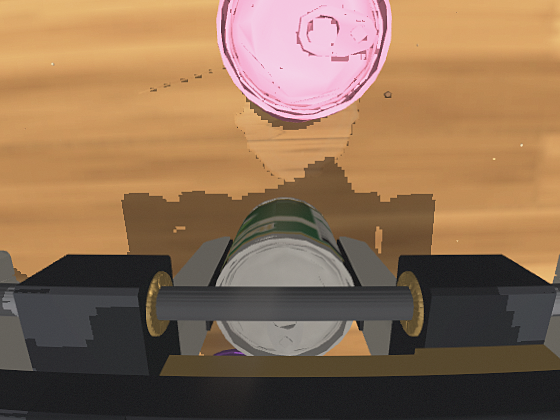

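```bash

python3 -m inch '[0,0,0.01,0,0,0,0.02,0,0,0,0.02,0,0,0,0.02,0,0,0,0.02,0]' 0.4 25
python3 -m inch '[0,-0.02,0,0,0,-0.03,0,0,0,-0.03,0,0,0,-0.03,0,0,0,-0.03,0,0]'
python3 -m inch '[0.001,-0.03,0,0,0.001,-0.03,0,0,0.001,-0.02,0,0,0,-0.012,0,0,0,0,0,0]'
python3 - <<'E'
from h import *
np.save("w3.npy",robot.get_calibration("wrist"),allow_pickle=True)
im=robot.snapshot("wrist");cv2.imwrite("pics/w3.png",im[:,:,::-1])
E
```

```text
time_s: 4.55
position: [493.2, 258.0, 108.3]
tcp_rot: [180.0, 0.1, -1.7]
force: [0.7, 0.9, -1.3]
opening: 57.0
grip_force: 25.0
time_s: 5.05
position: [493.0, 117.1, 107.6]
tcp_rot: [180.0, 0.0, -1.7]
force: [-0.2, 0.2, -1.5]
opening: 57.0
grip_force: 25.0
time_s: 5.55
position: [496.4, 25.2, 107.6]
tcp_rot: [180.0, 0.0, -1.8]
force: [0.9, 1.1, -1.8]
opening: 57.0
grip_force: 25.0
```

View pics/w3.png

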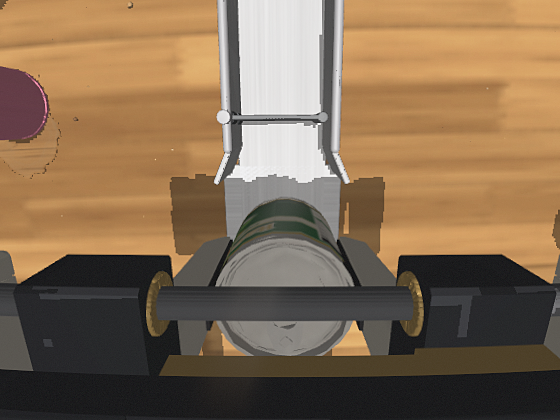

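The wrist view shows the tin held over the apron, the flap's hinge post at (223,117) and its free end at (322,117). The wall-top guide ends are at (217,183) and (347,182), and the walls at the top edge are at about (223,0) and (339,0).

```bash
python3 - <<'E'
from h import *
c=np.load("w3.npy",allow_pickle=True).item()
P=[onz(c,*p,65) for p in((223,2),(227,148),(339,2),(337,148),(217,183),(347,182))]
for p in P: print(p)
print("yaw",[np.degrees(np.arctan2(*(P[i]-P[i+1])[1::-1])) for i in(0,2)],"mid gate side",(P[1]+P[3])/2,(P[0]+P[2])/2,"flare",(P[4]+P[5])/2)
print("flap",onz(c,223,117,65),onz(c,322,117,59))
g=cv2.cvtColor(cv2.imread("pics/w3.png"),cv2.COLOR_BGR2HSV)
for r in (10,60,90): print(r,g[r,215:240,1].tolist(),g[r,325:350,1].tolist())
E
```

```text
[637.1893467   57.07141525  65.        ]
[551.59468828  60.58912301  65.        ]
[634.89036352 -11.35590586  65.        ]
[549.27795593 -10.22576497  65.        ]
[529.00953526  68.92467044  65.        ]
[526.88331206 -16.97564258  65.        ]
yaw [np.float64(-2.3533764268578117), np.float64(-0.7562985779872627)] mid gate side [550.43632211  25.18167902  65.        ] [636.03985511  22.8577547   65.        ] flare [527.94642366  25.97451393  65.        ]
flap [571.01361552  61.71774915  65.        ] [569.04425466  -1.36291932  59.        ]
10 [136, 149, 47, 10, 3, 2, 2, 1, 1, 3, 5, 4, 4, 0, 0, 3, 3, 3, 3, 6, 0, 0, 3, 4, 2] [3, 6, 3, 3, 0, 0, 3, 3, 3, 2, 3, 1, 4, 2, 2, 5, 1, 10, 34, 133, 138, 135, 131, 131, 131]
60 [126, 126, 126, 134, 61, 14, 4, 1, 1, 1, 5, 3, 3, 2, 0, 3, 3, 0, 3, 6, 6, 6, 3, 8, 3] [6, 3, 0, 6, 3, 0, 3, 7, 4, 3, 3, 3, 1, 0, 4, 4, 18, 95, 143, 136, 134, 134, 135, 137, 134]
90 [141, 139, 139, 141, 152, 81, 2, 4, 4, 1, 2, 3, 4, 3, 4, 6, 3, 0, 3, 3, 3, 3, 0, 3, 4] [3, 3, 3, 6, 6, 6, 4, 4, 3, 4, 3, 2, 1, 2, 4, 12, 73, 146, 143, 140, 137, 140, 138, 137, 140]
```

```bash

python3 -m inch '[0.001,0.0015,-0.02,0,0,0,-0.02,0,0,0,-0.02,0,0,0,-0.015,0,0,0,-0.006,0]'
python3 -m inch '[0,0,-0.003,0,0,0,-0.0015,0,0,0,-0.0005,0,0,0,0,0,0,0,0,0]'
```

```text
time_s: 6.1
position: [496.1, 29.2, 24.8]
tcp_rot: [-180.0, 0.2, -1.7]
force: [0.0, 0.6, -1.2]
opening: 56.9
grip_force: 25.0
time_s: 6.6
position: [498.1, 27.9, 22.3]
tcp_rot: [-180.0, -0.1, -1.7]
force: [-0.1, 1.4, -1.6]
opening: 56.8
grip_force: 25.0
```

```bash

python3 -m inch '[0,-0.001,-0.0005,0,0,0,-0.0005,0,0,0,0,0,0,0,0,0]'
```

```text
time_s: 7.0
position: [498.3, 27.4, 22.0]
tcp_rot: [-179.9, -0.1, -1.7]
force: [-3.6, 3.9, 9.2]
opening: 56.8
grip_force: 25.0
```

```bash

python3 -m inch '[0,0,0,0,0,0,0,0,0,0,0,0,0,0,0,0]' 1 15
python3 -m inch '[0,0,0.02,0,0,0,0.03,0,0,0,0.03,0,0,0,0.02,0,0,0,0,0]'
python3 -m inch '[-0.02,0,0,0,-0.03,0.001,0,0,-0.02,0.001,0,0,0,0,0,0,0,0,0,0]' 0
python3 - <<'E'
from h import *
np.save("w4.npy",robot.get_calibration("wrist"),allow_pickle=True)
w=robot.snapshot("wrist")[:,:,::-1];t=robot.snapshot("top")[120:260,220:340,::-1]
o=np.zeros((420,800,3),np.uint8);o[:,:560]=w;t=cv2.resize(t,(240,280));o[:280,560:]=t
cv2.imwrite("pics/w4.png",o)
E
```

```text
time_s: 7.4
position: [497.6, 26.8, 20.5]
tcp_rot: [180.0, 0.0, -1.7]
force: [-0.5, 0.6, 0.2]
opening: 84.4
grip_force: 0.0
time_s: 7.9
position: [500.2, 26.7, 124.2]
tcp_rot: [180.0, -0.4, -1.7]
force: [0.3, -0.0, -1.0]
opening: 93.2
grip_force: 0.0
time_s: 8.4
position: [427.6, 28.9, 120.0]
tcp_rot: [180.0, 0.0, -1.7]
force: [0.5, -0.0, 1.0]
opening: 57.6
grip_force: 0.0
```

View pics/w4.png

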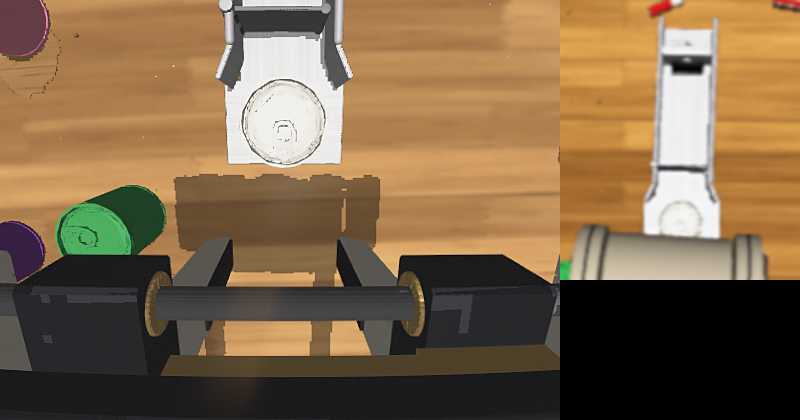

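The tin stands upright on the apron, lid at wrist (284,122), centred between the apron's edges (228..342). Now I close the fingers, lower behind it and push.

```bash

python3 -m inch '[0,0,-0.02,0,0,0,-0.02,0,0,0,-0.02,0,0,0,-0.02,0,0,0,-0.015,0]' 0
python3 -m inch '[0,0,-0.004,0,0.01,-0.0003,0,0,0.01,-0.0003,0,0,0.003,0,0,0,0,0,0,0]'
python3 -m inch '[0.004,-0.0001,0,0,0.004,-0.0001,0,0,0.004,-0.0001,0,0,0.004,-0.0001,0,0,0,0,0,0]'
```

```text
time_s: 9.0
position: [427.7, 28.9, 24.1]
tcp_rot: [-180.0, 0.1, -1.7]
force: [-0.1, 0.4, -0.1]
opening: 9.7
grip_force: 0.0
time_s: 9.5
position: [452.3, 28.2, 22.6]
tcp_rot: [180.0, -0.1, -1.7]
force: [0.3, 0.3, 0.1]
opening: 0.5
grip_force: 0.0
time_s: 10.0
position: [467.2, 27.9, 21.7]
tcp_rot: [-180.0, -0.0, -1.7]
force: [0.1, -0.8, -0.2]
opening: 0.5
grip_force: 0.0
```

```bash

python3 -m inch '[0.005,-0.0001,0,0,0.005,-0.0002,0,0,0.005,-0.0001,0,0,0.005,-0.0002,0,0,0.005,-0.0001,0,0]'
python3 -m inch '[0.005,-0.0001,0,0,0.005,-0.0002,0,0,0.005,-0.0001,0,0,0.005,-0.0002,0,0,0.005,-0.0001,0,0]'
python3 -m inch '[0.005,-0.0001,0,0,0.005,-0.0002,0,0,0.005,-0.0001,0,0,0.005,-0.0002,0,0,0.005,-0.0001,0,0]'
```

```text
time_s: 10.5
position: [492.1, 27.2, 21.6]
tcp_rot: [180.0, 0.0, -1.7]
force: [-0.9, 0.5, -0.2]
opening: 0.5
grip_force: 0.3
time_s: 11.0
position: [516.4, 26.5, 21.4]
tcp_rot: [180.0, 0.1, -1.7]
force: [-5.1, -1.3, 2.5]
opening: 0.7
grip_force: 2.6
time_s: 11.5
position: [540.4, 24.9, 21.5]
tcp_rot: [179.9, 0.2, -1.7]
force: [-9.9, -4.7, 6.7]
opening: 0.5
grip_force: 5.1
```

```bash

python3 - <<'E'
from h import *
o=np.zeros((440,800,3),np.uint8)
s=robot.snapshot("side")[150:260,180:340,::-1];w=robot.snapshot("wrist")[:,:,::-1]
o[:330,:480]=cv2.resize(s,(480,330));o[:330,480:]=cv2.resize(w[90:400,130:430],(320,330))
cv2.imwrite("pics/w5.png",o)
E
```

```text
(no output)
```

View pics/w5.png

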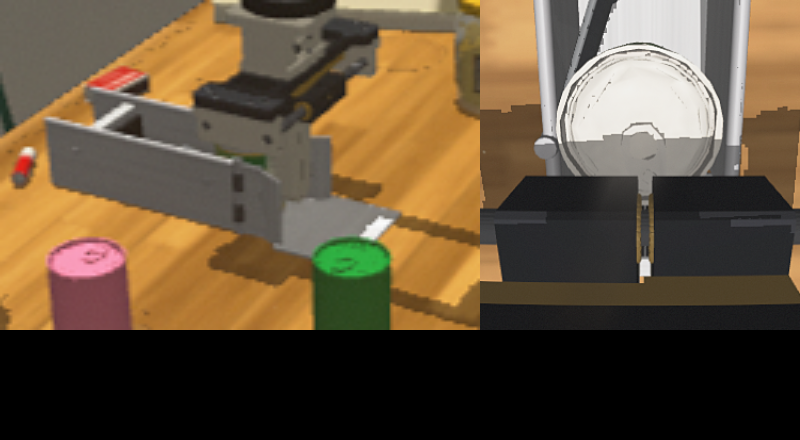

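The side view shows the tin upright in the gate. The wrist part shows the lid at about (640,120) between the walls with the flap open to the left. I continue.

```bash

python3 -m inch '[0.005,-0.0001,0,0,0.005,-0.0002,0,0,0.005,-0.0001,0,0,0.005,-0.0002,0,0,0.005,-0.0001,0,0]'
python3 -m inch '[0.005,-0.0001,0,0,0.005,-0.0002,0,0,0.005,-0.0001,0,0,0.005,-0.0002,0,0,0.005,-0.0001,0,0]'
python3 -m inch '[0.005,-0.0001,0,0,0.005,-0.0002,0,0,0.005,-0.0001,0,0,0.005,-0.0002,0,0,0,0,0,0]'
```

```text
time_s: 12.1
position: [567.0, 25.0, 21.5]
tcp_rot: [180.0, 0.0, -1.7]
force: [-2.5, -1.8, -0.3]
opening: 0.6
grip_force: 1.3
time_s: 12.6
position: [592.1, 24.5, 21.6]
tcp_rot: [-180.0, -0.0, -1.7]
force: [-1.9, -0.5, -0.7]
opening: 0.3
grip_force: 1.0
time_s: 13.1
position: [612.8, 23.8, 22.0]
tcp_rot: [-180.0, -0.1, -1.7]
force: [-0.5, 0.4, 0.7]
opening: 0.7
grip_force: 0.0
```

```bash

python3 -m inch '[0.002,-0.0001,0,0,0.002,-0.0001,0,0,0.002,0,0,0,0.002,-0.0001,0,0,0,0,0,0]'
python3 -m inch '[0.001,0,0,0,0.001,-0.0001,0,0,0.001,0,0,0,0,0,0,0]'
```

```text
time_s: 13.6
position: [618.7, 23.6, 21.2]
tcp_rot: [-180.0, 0.1, -1.7]
force: [-5.0, -0.7, 0.6]
opening: 0.5
grip_force: 2.3
time_s: 14.0
position: [623.0, 23.3, 21.7]
tcp_rot: [180.0, -0.0, -1.7]
force: [-1.4, -1.4, -0.8]
opening: 0.6
grip_force: 0.9
```

```bash

python3 -m inch '[0.001,0,0,0,0.0005,0,0,0,0,0,0,0]'
```

```text
time_s: 14.3
position: [624.4, 23.4, 21.8]
tcp_rot: [180.0, -0.0, -1.7]
force: [-1.5, -1.0, -0.7]
opening: 0.6
grip_force: 1.0
```

```bash

python3 -m inch '[0.001,0,0,0,0.0005,0,0,0,0,0,0,0]'
```

```text
time_s: 14.6
position: [625.8, 23.4, 21.7]
tcp_rot: [-180.0, -0.0, -1.7]
force: [-1.8, -1.6, -0.6]
opening: 0.8
grip_force: 0.9
```

```bash

python3 -m inch '[0.001,0,0,0,0.0005,0,0,0,0,0,0,0]' | grep -E "pos|force"
```

```text
position: [627.3, 23.4, 21.6]
force: [-1.3, -1.1, -0.7]
grip_force: 0.9
```

```bash

python3 -m inch '[0.001,0,0,0,0.0005,0,0,0,0,0,0,0]' | grep -E "pos|force"
```

```text
position: [628.8, 23.4, 21.6]
force: [-0.7, -1.5, 0.1]
grip_force: 0.9
```

```bash

python3 -m inch '[0.001,-0.0001,0,0,0.0005,0,0,0,0,0,0,0]' | grep -E "pos|force"
```

```text
position: [630.3, 23.3, 21.7]
force: [-1.1, -1.4, 1.0]
grip_force: 1.0
```

```bash

python3 -m inch '[0.001,-0.0001,0,0,0.0005,0,0,0,0,0,0,0]' | grep -E "pos|force"
```

```text
position: [631.8, 23.2, 21.6]
force: [-1.3, -0.8, 0.3]
grip_force: 1.0
```

```bash

python3 -m inch '[0.001,-0.0001,0,0,0.0005,0,0,0,0,0,0,0]' | grep -E "pos|force"
```

```text
position: [633.3, 23.1, 21.6]
force: [-2.2, -1.9, 0.0]
grip_force: 1.0
```

```bash

python3 -m inch '[0.001,0,0,0,0.0005,0,0,0,0,0,0,0]' | grep -E "pos|force"
```

```text
position: [634.7, 23.1, 21.6]
force: [-2.4, -1.4, 1.0]
grip_force: 1.4
```

```bash

python3 -m inch '[0.0006,0,0,0,0.0006,0,0,0,0,0,0,0]' | grep -E "pos|force"
```

```text
position: [635.2, 23.2, 21.6]
force: [-5.6, -0.7, 3.9]
grip_force: 3.6
```

```bash

python3 -m inch '[0.0006,0,0,0,0,0,0,0,0,0,0,0]' | grep -E "pos|force"
```

```text
position: [635.5, 23.2, 21.6]
force: [-9.1, -1.1, 5.2]
grip_force: 4.5
```

```bash

python3 -m inch '[0.0005,0,0,0,0,0,0,0,0,0,0,0,0,0,0,0]' | grep -E "pos|force"
```

```text
position: [635.7, 23.2, 21.6]
force: [-10.1, -1.4, 7.3]
grip_force: 5.3
```

```bash

python3 -m inch '[0.0006,0,0,0,0,0,0,0,0,0,0,0,0,0,0,0]' | grep -E "pos|force"
```

```text
position: [636.0, 23.2, 21.7]
force: [-12.0, -0.7, 9.1]
grip_force: 6.3
```

```bash

python3 -m inch '[-0.001,0,0,0,-0.001,0,0,0,-0.002,0.0001,0,0,-0.004,0.0001,0,0,0,0,0,0]' | grep -E "pos|force"
python3 -m inch '[0,0,0.01,0,0,0,0.01,0,0,0,0.02,0,0,0,0.02,0,0,0,0.02,0]' | grep -E "pos|force"
python3 -m inch '[0,0,0.03,0,0,0,0.03,0,-0.03,0,0.03,0,-0.03,0,0,0,-0.03,0,0,0]' | grep -E "pos|force"
python3 -m inch '[-0.03,0,0,0,-0.03,0,0,0,-0.02,0,0,0,0,0,0,0,0,0,0,0]'
python3 - <<'E'
from h import *
c=robot.get_calibration("wrist");w=robot.snapshot("wrist")[:,:,::-1];cv2.imwrite("pics/w6.png",w);np.save("w6.npy",c,allow_pickle=True)
for x in(88,100,115): print(x,proj(c,[570.5+x,24.7-.03*x,76]))
E
```

```text
position: [629.8, 23.3, 22.0]
force: [0.9, -2.2, 0.0]
grip_force: 0.9
position: [629.9, 23.7, 103.7]
force: [0.7, 0.2, 0.7]
grip_force: 0.0
position: [539.8, 23.7, 194.4]
force: [-0.3, -0.5, -0.3]
grip_force: 0.0
time_s: 19.8
position: [460.3, 23.5, 192.9]
tcp_rot: [-180.0, -0.2, -1.7]
force: [0.2, -0.6, 0.1]
opening: 0.3
grip_force: 0.0
88 (np.float64(278.8492003289366), np.float64(-42.64123634006464))
100 (np.float64(278.8034422401938), np.float64(-59.31138112426498))
115 (np.float64(278.74880369081313), np.float64(-80.29562406934434))
```

View pics/w6.png

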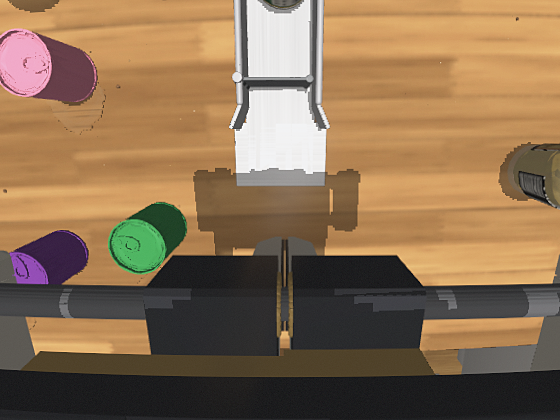

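The wrist view shows the flap shut from (237,77) to (310,79), with the tin behind it at (280,0). I use the last picture to check the tin itself.

```bash

python3 - <<'E'
from h import *
T=robot.get_calibration("top")
o=np.zeros((500,800,3),np.uint8)
t=robot.snapshot("top")[125:250,240:330,::-1];s=robot.snapshot("side")[160:250,180:324,::-1]
o[:,:360]=cv2.resize(t,(360,500),interpolation=2);o[:275,360:]=cv2.resize(s,(440,275),interpolation=2)
cv2.imwrite("pics/end.png",o)
for x in(88,100,115):
    u,v=proj(T,[570.5+x,24.7-.03*x,76]);print(x,(u-240)*4,(v-125)*4)
E
```

```text
88 170.37021205019641 167.13126244703312
100 171.11124349843226 148.42339225745604
115 172.03561612646422 125.10720753506837
```

View pics/end.png

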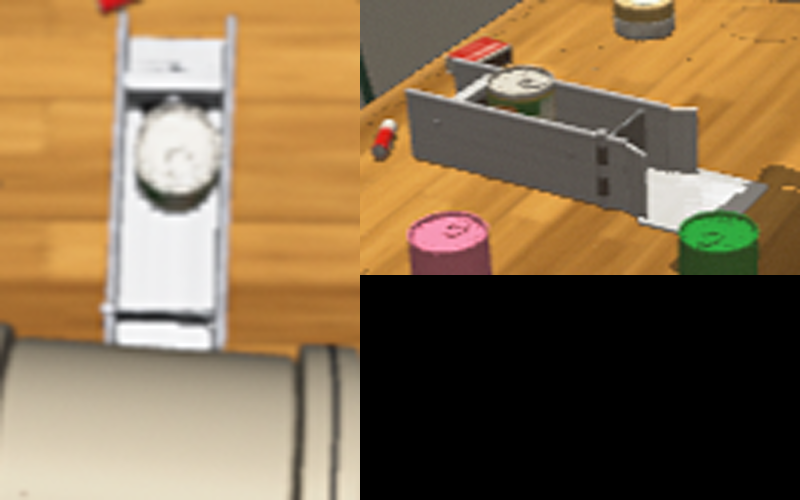

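The tin stands upright at the buffer, lid at (177,147), which puts it about 100 mm past the gate. The flap is shut at (110..215,315), and the hand is clear.

```bash
python3 -c "
from station import robot
print(robot.job_done())"
```

```text
the job is handed in; nothing more can be done
None
```

I handed the job in, with no verdict returned: the tin stands upright about 100 mm past the gate, the buffer was pressed in about 1.7 mm (estimated from the wrist force), the flap is shut and the hand is clear.

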